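Push a caster bearing out over a vise-held drift

ROBOT

A 6-joint arm with a two-finger parallel gripper is mounted at the origin on the work surface. World frame = base frame: x ahead of the robot, y to its left, z up, the work surface at z = 0. Lengths are in mm, angles in degrees, forces in N, time in s.
With the tool pointing down it reaches from about 300 to 850 mm from the base axis. Payload 4.2 kg.
Tool frame: the origin (TCP) lies midway between the tips of the shut fingers; the grasp point (between the pads) lies 19 mm behind it (env.grasp_offset is the distance from the TCP to the grasp point, in mm); z points along the fingers, y is the line along which they close (so a half turn about z gives the same grasp; the last joint's range is limited). The gripper opens to 91 mm and grips with 3 to 60 N. Pads are 32 mm wide; open, the fingers measure 118 mm over their backs; the gripper's body (76 mm by 178 mm) begins 60 mm behind the grasp point.
Start: joints at [66.119, 18.312, 89.639, -0, 72.044, -1.146], TCP at [222.223, 530.339, 213.976] pointing down, gripper open.
Joint ranges: [-177.97, 177.97], [-48.28, 115.42], [12.27, 149.76], [-77.06, 257.06], [2.81, 150.46], [-146.56, 146.56]. Speed limits (degrees/s): [147.25, 147.25, 180, 180, 180, 180].

INTERFACE

Orientations are given as [roll, pitch, yaw] about the fixed x, y, z axes, in that order (R = Rz(yaw) Ry(pitch) Rx(roll)).
In Python, from workcell import env, optics gives the robot as it stands. The module is installed in compiled form; this text tells all that it offers.
- The arm moves only by the tool send_rows, never from a script. Its argument "targets" is a list that holds one entry, the list of rows, each a list of 7 numbers: the turn, a rotation vector about the world's x, y, z scaled (see below), then the shift along the world's x, y, z scaled (see below), then the closure, from -1 (fully open) to 1 (shut). In form: [[[rx, ry, rz, x, y, z, gripper], ...]]. A call has 1 to 12 rows; each row shifts and turns the commanded pose from where the row before left it; what a row does not reach is not made up. The controller multiplies each number of a shift by 0.2 m and each number of a turn by pi/2 rad. A row lasts 1/10 s, in which the tool goes at most 50 mm and 8.59 degrees, less where a joint would pass 70% of its speed; a pose out of reach is approached as far as the arm can. A call with a number of a shift or a turn outside -1 to 1 is refused whole. A call with a gripper value outside its range is refused whole. The fingers move at their own pace and stop on an object; "grip_force" is the grip in N (left out, the last holds). Time passes only in rows, so rows that do not move let the fingers close. It gives the time, the measured TCP pose, the force, the opening and the grip force at its end, in the units of the state.
- env.state(): the state, without advancing time (a new reading comes with each control period).
- optics.grab_frame(name): name is "side" or "top" or "wrist"; returns (picture, depth): 384x512x3 uint8, red, green, blue; 384x512 float32, mm along the optical axis (not along the pixel's ray), 0 where there is no reading.
- optics.camera_info(name): a dict with "camera_matrix" (3x3 intrinsics, pixels), "R" (3x3) and "t" (3): a world point X has camera coordinates R X + t; the wrist camera has in their place "mount" (4x4, takes a point from camera to tool coordinates, whose origin is the TCP and whose axes are the flange's). Camera axes: x right, y down, z forward; pixel columns grow to the right and rows downward; lengths in mm; the calibration is good to about 2 mm. A picture is of the moment at which its call begins: read the wrist's pose just before it. camera_info takes no time and is no camera call.
- env.job_done(): hands the job in; it is judged then, once.
Trained networks look in the newest picture that a camera, given by its name, has taken for a name from the list of things; names that differ only in an ending like _2 or _b are one class to them, and where a whole thing is asked for, a point or a joint stands for the part that bears it (a point fixed in the world has none). Each returns a list of dicts, best first, with "conf" (0 to 1); they miss things now and then, are a little off and sometimes report something else, mostly with a low value. They report only what shows in the picture. A call takes as long as a camera call. They do not tell look-alikes from the thing itself.
- optics.silhouettes(camera, name): "mask" (384x512 bool, what is visible of it) and "at" ([column, row] in pixels, amid what is visible of it).
- optics.place_of(camera, name): "at" ([column, row] in pixels: a listed point, or the origin of a listed thing).
The state is a dict: "time_s": time; "qpos": joint angles; "qvel": joint speeds; "effort": joint torques, N m; "ee_pos": TCP position; "ee_rot": TCP orientation; "force": force on the tool from outside, world axes, zero at the start; "torque": the same for the moment, N m; "gripper_width": finger opening in mm; "gripper_force": force on a finger pad.
Only numpy, scipy, OpenCV 4.12 (cv2) and the standard library are available. Lean on these libraries where they do the work, as an engineer would, in place of code of your own. Each camera call takes 0.05 s, during which the arm holds its last target. There are 200 camera calls.

TASK

The caster wheel that still has its ball bearing in the top face needs that bearing out. Set the wheel over the upright drift in the vise, feel for the wheel's centre hole with the drift's nose, and ease the wheel down, not letting go of it and never forcing it (the nylon cracks at 50 N), until the nose has poked the bearing right out of the top and you feel the wheel fully down on the drift's collar. Then lift the bearing off and lay it in the steel parts dish, leaving the bare wheel sitting on the collar and everything else where it is.

Things in the scene. Friction and masses are not known exactly. Their poses are not given: they have to be found in the camera images.
- wheel: The wheel to work on: caster wheel, black tread, white nylon centre, lying flat, 64 mm diameter, 32 mm thick, about 0.13 kg. Origin at the centre of its underside, z up its axis. It can be taken from above across the tread, at any angle. One of two alike; this one has the bearing.
- wheel_hole (a point): Point on the wheel's axis, 9 mm above its underside: the lower mouth of the 23 mm through hole, 14 mm long. Below it an empty bearing seat 33 mm across, 9 mm deep, open at the underside; above it (23 to 32 mm up) the upper seat, 33 mm across, holding the bearing flush with the top.
- bearing: Steel ball bearing, 32 mm outer diameter, 15 mm bore, 9 mm thick, 0.03 kg, flush in the wheel's upper face at the start. Origin at the centre of its underside, z along its axis. The seat grips it tightly: it takes about 8 to 15 N to move it up, and it comes free after 7 mm.
- bare_wheel: A second caster wheel, the same size, with no bearing in it: a bystander. Origin at the centre of its underside. The two wheels may lie in either place.
- vise: Grey drill-press vise bolted to the bench, 100 mm jaws, tops 72 mm above the bench, holding an upright steel drift. Origin on the bench below the jaws' middle; x along the vise (screw and T-bar reach 190 mm to -x, fixed jaw 58 mm to +x), y along the jaws, z up. Drift and vise are solid (under 1 mm of give at 30 N).
- vise_jaws (a point): Point at the middle of the jaws, level with their tops (72 mm up). Here the drift is clamped by eye: its collar's top face is 16 to 44 mm above this point, its axis up to 7 mm off it to either side along the vise's y, and on it along x. The drift itself is not measured.
- vise_mid (a point): Point on the vise, 122 mm above its origin. About here is the drift's nose: 20 mm diameter with a 1 mm bevel, standing 40 mm above the top of a collar 46 mm across and 8 mm thick. With the wheel fully down on the collar, the bearing lies loose on the nose tip, 8 mm clear of the wheel's top.
- dish: Round steel parts dish, 140 mm across the rim, 120 mm at the foot, 30 mm high, floor 4 mm thick, 0.5 kg. Origin at the centre of its underside.
- wrench: Steel combination wrench, 190 mm long, lying on the bench; bystander.
- grease_jar: Grease jar, 62 mm diameter, 65 mm tall; bystander. Origin at the centre of its underside.
Things that resemble listed ones, but are neither listed nor needed, are in the scene too. Several things look just like the dish: the one meant starts farthest to the robot's right.

How it is judged:
By the outcome, as a careful person would: the job done as asked, in the order asked, and still so for the second after the job is handed in, with the robot touching nothing.
It also fails if it takes over 72 s, if anything falls off the work surface, if the arm or the gripper's body presses on something with over 40 N, if the wrist force passes 120 N, or if a joint passes its speed limit or range.

## Working session

There is one attempt and no reset: what is moved stays moved. The work goes in short steps, Python scripts to look and compute and a tool call to move; the robot and the scene stay as the last step left them, time stands still between calls to the robot, and variables do not carry over. Pictures are saved under pics/ and viewed, at most 10 in all, crops included, and the job is handed in when it is done.

Besides the shell and the picture viewer there is one more tool, called by a JSON object that holds its "method" and its "body". send_rows: Moves the arm, as the interface text tells. Its arguments: {"type":"object","properties":{"targets":{"type":"array"},"grip_force":{"type":"number"}},"required":["targets"]}

```bash
mkdir -p pics; ls; cat > h.py <<'E'
import numpy as np, cv2
from workcell import env, optics
from scipy.spatial.transform import Rotation as Ro
def cam(n, st=None):
    c=optics.camera_info(n); K=np.array(c["camera_matrix"])
    if n=="wrist":
        st=st or env.state(); M=np.array(c["mount"])
        Rt=Ro.from_euler('xyz',st["ee_rot"],degrees=True).as_matrix()
        R=Rt@M[:3,:3]; p=Rt@M[:3,3]+np.array(st["ee_pos"])
        return K,R,p
    R=np.array(c["R"]); t=np.array(c["t"]); return K,R.T,-R.T@t
def cloud(n,d,st=None):
    K,R,p=cam(n,st); v,u=np.mgrid[:384,:512]
    q=np.stack([(u-K[0,2])/K[0,0]*d,(v-K[1,2])/K[1,1]*d,d],-1)
    return q@R.T+p
def ray(n,uv,z,st=None):
    K,R,p=cam(n,st); r=R@np.array([(uv[0]-K[0,2])/K[0,0],(uv[1]-K[1,2])/K[1,1],1]); return p+r*(z-p[2])/r[2]
E
python3 - <<'E'
from h import *
out=[]
s=env.state(); print({k:np.round(v,2).tolist() for k,v in s.items()})
for n in ("top","side"):
    im,d=optics.grab_frame(n); cl=cloud(n,d); out.append(im)
    np.savez(n+".npz",im=im,d=d,cl=cl)
    print(n,cam(n)[2].round())
    for o in ("wheel","bare_wheel","bearing","dish","vise","grease_jar","wrench") if n=="top" else ("wheel","bearing"):
        for r in optics.silhouettes(n,o):
            m=r["mask"]&(d>0); 
            if m.sum()>10: print(o,round(r["conf"],2),np.round(r["at"]),m.sum(),np.median(cl[m],0).round(),cl[m].min(0).round(),cl[m].max(0).round())
    for o in ("vise_jaws","vise_mid","wheel_hole"):
        for r in optics.place_of(n,o): print(o,round(r["conf"],2),np.round(r["at"],1))
    cv2.imwrite(f"pics/{n}0.png",im[:,:,::-1])
E
```

```text
pics
{'time_s': 0.0, 'qpos': [66.12, 18.35, 89.71, -0.0, 72.04, -1.15], 'qvel': [0.14, 0.04, -0.05, 0.01, 0.03, -0.19], 'effort': [-0.0, -41.25, -23.2, 0.07, 0.05, -0.0], 'ee_pos': [222.02, 529.84, 213.12], 'ee_rot': [-179.9, -0.0, 157.26], 'force': [0.65, -0.24, -1.21], 'torque': [0.01, 0.03, 0.03], 'gripper_force': 0.0, 'gripper_width': 91.22}
top [ 474.  -40. 1060.]
wheel 0.76 [268. 211.] 385 [456. -95.  31.] [ 424. -127.    6.] [485. -65.  37.]
bare_wheel 0.95 [279. 152.] 540 [ 624. -118.   30.] [ 594. -150.   -5.] [664. -86.  36.]
dish 0.98 [358. 196.] 2531 [ 509. -311.    4.] [ 440. -374.   -3.] [ 577. -239.   34.]
dish 0.95 [294.  78.] 2413 [ 794. -152.    4.] [ 721. -219.   -3.] [855. -84.  32.]
dish 0.73 [331. 285.] 2598 [ 282. -228.    4.] [ 218. -292.   -4.] [ 354. -157.   34.]
dish 0.69 [174.  92.] 2523 [773. 147.   4.] [698.  74.  -6.] [849. 217.  35.]
vise 0.97 [144. 192.] 4863 [523. 205.  55.] [381. 130.  -6.] [647. 301. 148.]
vise 0.42 [360. 196.] 2587 [ 509. -312.    4.] [ 440. -385.   -4.] [ 578. -236.   35.]
grease_jar 0.91 [230.  85.] 596 [770.   5.  63.] [747. -25.   2.] [804.  36.  69.]
grease_jar 0.23 [143. 192.] 4584 [524. 205.  56.] [383. 130.  -5.] [648. 291. 148.]
wrench 0.97 [350. 123.] 573 [ 693. -285.    6.] [ 611. -340.   -3.] [ 786. -233.   12.]
vise_jaws 0.88 [142.9 171.3]
vise_jaws 0.41 [355.9 195.2]
vise_mid 0.57 [144.1 170.7]
vise_mid 0.4 [351.7 120.2]
wheel_hole 0.88 [276.  218.3]
side [ 333. -695.  890.]
wheel 0.65 [231. 240.] 611 [ 453. -110.   31.] [ 423. -130.   -2.] [493. -66.  36.]
bearing 0.71 [231. 238.] 570 [ 453. -111.   31.] [ 423. -130.    3.] [485. -67.  36.]
bearing 0.63 [226. 234.] 129 [456. -93.  31.] [ 439. -111.   -1.] [470. -79.  36.]
vise_jaws 0.85 [239.7 120.3]
vise_mid 0.85 [243.5 106.1]
wheel_hole 0.64 [229.4 235. ]
```

```bash
python3 - <<'E'
import numpy as np,cv2
a=np.load("top.npz")["im"];b=np.load("side.npz")["im"]
x=cv2.resize(a[130:250,80:400],(800,300),interpolation=cv2.INTER_CUBIC)
y=cv2.resize(b[60:300,130:450],(400,300));z=cv2.resize(a,(400,300))
cv2.imwrite("pics/c0.png",np.vstack([x,np.hstack([y,z])])[:,:,::-1])
E
```

```text
(no output)
```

View pics/c0.png

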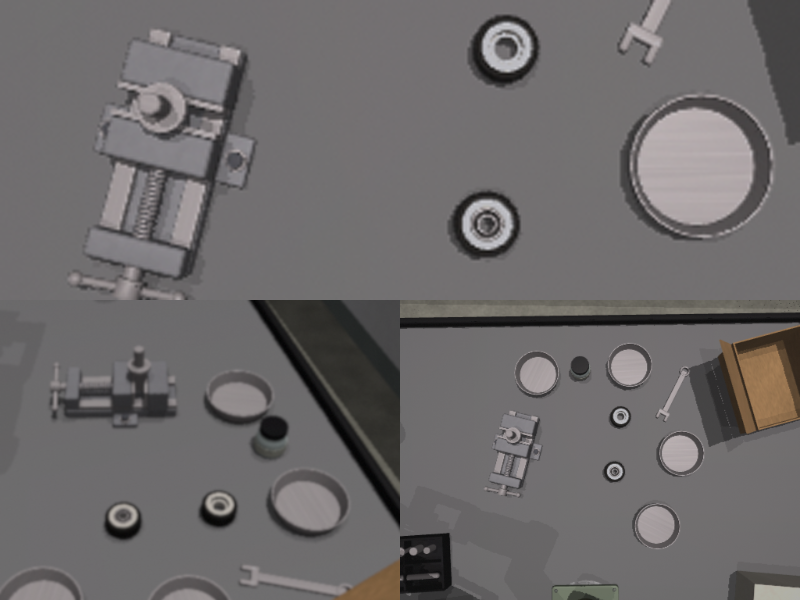

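```bash
python3 - <<'E'
import numpy as np
from h import *
for n in ("top","side"):
    cl=np.load(n+".npz")["cl"]
    x,y,z=cl[...,0],cl[...,1],cl[...,2]
    V=(x>380)&(x<660)&(y>120)&(y<310)
    m=V&(z>120);print(n,"hi",m.sum(),np.median(cl[m],0).round(1),cl[m].min(0).round(),cl[m].max(0).round())
    h=np.histogram(z[V&(z>60)],bins=np.arange(60,160,4));print(h)
    for a,b in ((66,78),(84,122),(124,155)):
        m=V&(z>a)&(z<b);print(a,m.sum(),cl[m].mean(0).round(1),np.percentile(cl[m],3,axis=0).round(),np.percentile(cl[m],97,axis=0).round())
    # wheel annulus tops
    for c in ((454,-96),(626,-118)):
        m=(np.hypot(x-c[0],y-c[1])<42)&(z>24)&(z<40)
        p=cl[m][:,:2].astype(np.float32);(cx,cy),r=cv2.minEnclosingCircle(p);print(cx,cy,r,p.mean(0),np.median(z[m]))
    for c in ((509,-311),):
        m=(np.hypot(x-c[0],y-c[1])<80)&(z>20)
        p=cl[m][:,:2].astype(np.float32);print(cv2.minEnclosingCircle(p))
E
```

```text
top hi 92 [564.4 196.6 141.8] [555. 189. 122.] [573. 208. 148.]
(array([  55,  119, 1024,  416,    5,    0,    0,    0,    1,    8,  138,
         83,    4,    2,    6,    4,    4,    5,    5,    8,   49,   17,
          0,    0]), array([ 60,  64,  68,  72,  76,  80,  84,  88,  92,  96, 100, 104, 108,
       112, 116, 120, 124, 128, 132, 136, 140, 144, 148, 152, 156]))
66 1539 [565.8 199.8  70.9] [511. 148.  67.] [623. 252.  74.]
84 243 [563.1 194.7 103.8] [544. 178. 100.] [584. 218. 114.]
124 88 [564.  197.4 140.6] [555. 189. 127.] [573. 208. 146.]
454.6204833984375 -96.13319396972656 31.760080337524414 [454.7802  -96.16595] 30.44289856164778
625.03076171875 -118.12139892578125 31.82781982421875 [ 624.8915  -117.69083] 30.634622384837485
((508.5785827636719, -305.24676513671875), 69.79656219482422)
side hi 102 [562.7 192.8 136.6] [555. 187. 120.] [575. 207. 148.]
(array([108,  71, 373, 518,  20,   9,   3,   0,   0,  14,  45,  95,  14,
         8,  11,  12,  10,  14,  13,  11,  20,  22,   0,   0]), array([ 60,  64,  68,  72,  76,  80,  84,  88,  92,  96, 100, 104, 108,
       112, 116, 120, 124, 128, 132, 136, 140, 144, 148, 152, 156]))
66 934 [563.7 193.5  72.2] [508. 145.  68.] [622. 252.  75.]
84 196 [562.9 191.3 105.9] [544. 177.  97.] [584. 212. 120.]
124 90 [563.6 194.5 137.6] [555. 187. 126.] [575. 206. 147.]
454.2781066894531 -97.65440368652344 32.68333053588867 [453.9427  -99.41388] 31.71816551764107
624.9464111328125 -119.7917709350586 32.27030563354492 [ 624.23334 -121.01679] 31.726329417830016
((508.99346923828125, -304.35986328125), 70.43524932861328)
```

The lower wheel in the top view, at crop pixel (487,224), has the bearing; it sits near (454,-97). The upper wheel, at (506,47), is bare. The drift's nose is at crop (152,105), with its axis near (564,196). The dish I want is the right-most one, near (509,-305).

{"method": "send_rows", "body": {"targets": [[[0, 0, 0, 0.083, -0.224, 0, -1], [0, 0, 0, 0.083, -0.224, 0, -1], [0, 0, 0, 0.083, -0.224, 0, -1], [0, 0, 0, 0.083, -0.224, 0, -1], [0, 0, 0, 0.083, -0.224, 0, -1], [0, 0, 0, 0.083, -0.224, 0, -1], [0, 0, 0, 0.083, -0.224, 0, -1], [0, 0, 0, 0.083, -0.224, 0, -1], [0, 0, 0, 0.083, -0.224, 0, -1], [0, 0, 0, 0.083, -0.224, 0, -1], [0, 0, 0, 0.083, -0.224, 0, -1], [0, 0, 0, 0.083, -0.224, 0, -1]]]}}

```text
time_s: 2.05
ee_pos: [421.8, -9.2, 214.4]
ee_rot: [180.0, 0.1, 157.2]
force: [0.9, 0.8, 1.0]
gripper_width: 91.1
gripper_force: 0.0
```

{"method": "send_rows", "body": {"targets": [[[0, 0, 0, 0.083, -0.224, -0.1, -1], [0, 0, 0, 0.083, -0.224, -0.1, -1], [0, 0, 0, 0, 0, 0, -1], [0, 0, 0, 0, 0, 0, -1], [0, 0, 0, 0, 0, 0, -1]]]}}

```text
time_s: 2.55
ee_pos: [453.3, -92.9, 175.8]
ee_rot: [180.0, 0.0, 157.3]
force: [-0.1, 0.6, 0.7]
gripper_width: 91.0
gripper_force: 0.0
```

```bash
cat > w.py <<'E'
from h import *
import sys
s=env.state(); im,d=optics.grab_frame("wrist"); cl=cloud("wrist",d,s)
np.savez("wrist.npz",im=im,d=d,cl=cl); cv2.imwrite(f"pics/{sys.argv[1]}.png",im[:,:,::-1])
print(s["time_s"],np.round(s["ee_pos"],1),np.round(s["ee_rot"],2),np.round(s["force"],1),round(s["gripper_width"],1),"cam",cam("wrist",s)[2].round())
E
python3 w.py w1; python3 - <<'E'
from h import *
s=env.state();K,R,p=cam("wrist",s);print(R.round(2))
cl=np.load("wrist.npz")["cl"];x,y,z=cl[...,0],cl[...,1],cl[...,2]
m=(np.hypot(x-454,y+97)<42)&(z>22)&(z<40);print(m.sum())
if m.sum()>20: 
    p=cl[m][:,:2].astype(np.float32);print(cv2.minEnclosingCircle(p),p.mean(0),np.median(z[m]),np.percentile(p,[1,99],axis=0))
E
```

```text
2.55 [453.3 -92.9 175.8] [1.7996e+02 1.0000e-02 1.5730e+02] [-0.1  0.6  0.7] 91.0 cam [383. -63. 346.]
[[ 0.38  0.89  0.25]
 [ 0.92 -0.37 -0.1 ]
 [ 0.    0.27 -0.96]]
2339
((454.3568420410156, -95.26924896240234), 31.756725311279297) [452.93042 -94.52666] 31.38354927375582 [[ 424.2333667  -124.36121719]
 [ 482.9620874   -65.52064255]]
```

{"method": "send_rows", "body": {"targets": [[[0, 0, 0, 0.006, -0.015, -0.2, -1], [0, 0, 0, 0, 0, -0.2, -1], [0, 0, 0, 0, 0, -0.2, -1], [0, 0, 0, 0, 0, -0.15, -1], [0, 0, 0, 0, 0, -0.1, -1], [0, 0, 0, 0, 0, 0, -1], [0, 0, 0, 0, 0, 0, -1]]]}}

```text
time_s: 3.3
ee_pos: [455.3, -95.9, 6.2]
ee_rot: [180.0, 0.1, 157.4]
force: [0.4, 0.2, 0.6]
gripper_width: 90.9
gripper_force: 0.0
```

View pics/w1.png

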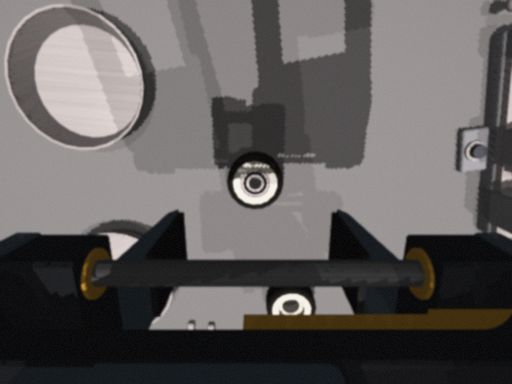

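The wrist view shows the wheel with its bearing at pixel (255,183), midway between the open fingers. The bare wheel is lower down, at (290,305). I'll grip this one.

{"method": "send_rows", "body": {"targets": [[[0, 0, 0, 0, 0, -0.008, 1], [0, 0, 0, 0, 0, 0, 1], [0, 0, 0, 0, 0, 0, 1], [0, 0, 0, 0, 0, 0, 1], [0, 0, 0, 0, 0, 0, 1], [0, 0, 0, 0, 0, 0, 1], [0, 0, 0, 0, 0, 0, 1], [0, 0, 0, 0, 0, 0, 1]]], "grip_force": 45}}

```text
time_s: 4.1
ee_pos: [455.1, -96.8, 4.4]
ee_rot: [180.0, 0.1, 157.3]
force: [0.5, 1.6, 5.5]
gripper_width: 63.9
gripper_force: 45.0
```

{"method": "send_rows", "body": {"targets": [[[0, 0, 0, 0, 0, 0.05, 1], [0, 0, 0, 0, 0, 0.15, 1], [0, 0, 0, 0, 0, 0.2, 1], [0, 0, 0, 0, 0, 0.2, 1], [0, 0, 0, 0, 0, 0.2, 1], [0, 0, 0, 0, 0, 0.1, 1], [0, 0, 0, 0, 0, 0.05, 1], [0, 0, 0, 0, 0, 0, 1], [0, 0, 0, 0, 0, 0, 1]]]}}

```text
time_s: 5.0
ee_pos: [453.7, -96.6, 192.5]
ee_rot: [-180.0, -0.2, 157.3]
force: [-0.5, -0.5, -1.6]
gripper_width: 63.8
gripper_force: 45.0
```

```bash
python3 w.py w2; python3 - <<'E'
from h import *
cl=np.load("wrist.npz")["cl"];s=env.state();e=s["ee_pos"];x,y,z=cl[...,0],cl[...,1],cl[...,2]
m=(np.hypot(x-e[0],y-e[1])<45)&(abs(z-e[2]-28)<6);print(m.sum())
p=cl[m][:,:2].astype(np.float32);print(cv2.minEnclosingCircle(p),p.mean(0),np.median(z[m]),np.percentile(p,[1,99],axis=0))
Rz=Ro.from_euler('z',-s["ee_rot"][2],degrees=True).as_matrix()[:2,:2]
q=(p-np.array(e)[:2])@Rz.T; print("tool-aligned",np.percentile(q,[1,99],axis=0))
E
```

```text
5.0 [453.7 -96.6 192.5] [-1.7998e+02 -1.5000e-01  1.5726e+02] [-0.5 -0.5 -1.6] 63.8 cam [384. -66. 363.]
6901
((444.8184509277344, -92.64644622802734), 42.1805534362793) [444.34546 -91.68726] 219.58073815688346 [[ 422.37512207 -124.91164398]
 [ 480.82324219  -55.23548889]]
tool-aligned [[-26.73427755 -37.69292043]
 [ 31.4542678   37.06777062]]
```

View pics/w2.png

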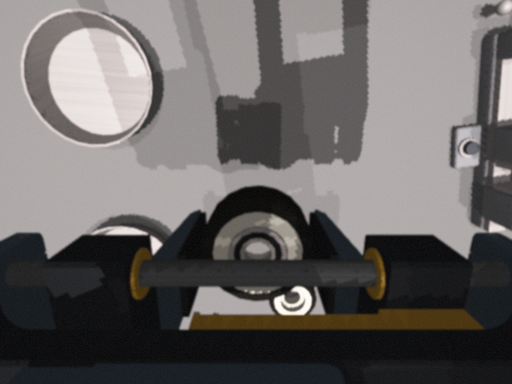

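The wheel is held level, with its bearing at pixel (257,252) and its centre about at the TCP. Next I'll stop short of the drift so the wrist camera can see the nose.

{"method": "send_rows", "body": {"targets": [[[0, 0, 0, 0.06, 0.1, 0.03, 1], [0, 0, 0, 0.12, 0.192, 0.02, 1], [0, 0, 0, 0.12, 0.192, 0, 1], [0, 0, 0, 0.12, 0.192, 0, 1], [0, 0, 0, 0.12, 0.192, 0, 1], [0, 0, 0, 0.12, 0.192, 0, 1], [0, 0, 0, 0.12, 0.192, 0, 1], [0, 0, 0, 0.06, 0.1, 0, 1], [0, 0, 0, 0, 0, 0, 1], [0, 0, 0, 0, 0, 0, 1]]]}}

```text
time_s: 6.05
ee_pos: [621.8, 173.6, 201.4]
ee_rot: [-179.8, -0.2, 157.3]
force: [-0.2, 0.1, -2.2]
gripper_width: 63.8
gripper_force: 45.0
```

```bash
python3 w.py w3; python3 - <<'E'
from h import *
cl=np.load("wrist.npz")["cl"];s=env.state();x,y,z=cl[...,0],cl[...,1],cl[...,2]
V=np.hypot(x-564,y-197)<30
for a,b in ((135,152),(95,112)):
    m=V&(z>a)&(z<b);print(m.sum())
    if m.sum()>5:
        p=cl[m];print(np.median(p,0).round(1),p.min(0).round(1),p.max(0).round(1),cv2.minEnclosingCircle(p[:,:2].astype(np.float32)),np.percentile(p[:,2],[10,50,90,97]).round(1))
print(cam("wrist",s)[0].round(1).tolist())
E
```

```text
6.05 [621.8 173.6 201.4] [-179.82   -0.19  157.32] [-0.2  0.1 -2.2] 63.8 cam [552. 204. 372.]
542
[564.8 199.9 144. ] [555.  190.  138.9] [574.7 209.7 146.2] ((564.9937744140625, 199.88124084472656), 9.954180717468262) [142.9 144.  144.9 145.3]
1501
[561.9 201.2 104. ] [542.3 177.4 101.7] [587.3 222.6 108.6] ((564.9669799804688, 199.91409301757812), 22.793603897094727) [103.1 104.  104.9 105.3]
[[292.0, 0.0, 257.3], [0.0, 292.0, 191.8], [0.0, 0.0, 1.0]]
```

View pics/w3.png

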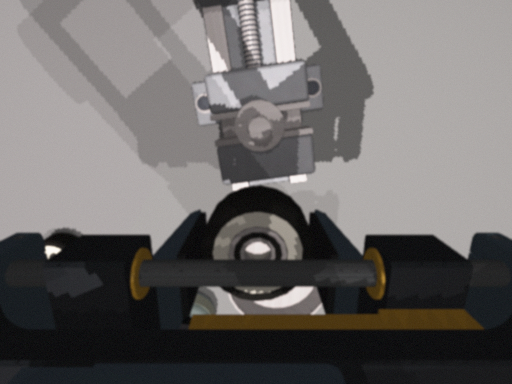

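The nose tip is at pixel (260,125), in clear view. It fits an axis at (565.0,199.9), with the collar at z 104 and the tip at about 144.5. Now I'll measure the wheel's axis with the same camera.

```bash
python3 - <<'E'
from h import *
f=np.load("wrist.npz");cl=f["cl"];im=f["im"];s=env.state();e=np.array(s["ee_pos"]);K,R,c=cam("wrist",s)
Rz=Ro.from_euler('z',-s["ee_rot"][2],degrees=True).as_matrix()[:2,:2]
g=im.astype(int).sum(2)/3; z=cl[...,2]
zt=e[2]+27.1
# rays onto top plane
v,u=np.mgrid[:384,:512];r=np.stack([(u-K[0,2])/K[0,0],(v-K[1,2])/K[1,1],np.ones_like(u,float)],-1)@R.T
P=c+r*((zt-c[2])/r[...,2])[...,None]; q=(P[...,:2]-e[:2])@Rz.T
box=(v>182)&(v<262)&(u>200)&(u<316)
# floor/wheel edge by depth along front arc
top=box&(abs(z-zt)<4)
A=[]
for col in range(225,295,3):
    rows=np.where(top[:,col])[0]
    if len(rows): A.append(q[rows[0],col])
A=np.array(A); M=np.c_[2*A,np.ones(len(A))]; sol=np.linalg.lstsq(M,(A**2).sum(1),rcond=None)[0]
print("free fit",sol[:2],np.sqrt(sol[2]+sol[0]**2+sol[1]**2))
from scipy.optimize import least_squares
print("R32",least_squares(lambda p:np.hypot(*(A-p).T)-32,[0,0]).x)
# white annulus inner/outer: dark->bright transitions for left/right symmetrical
for row in (230,240,250):print(row,g[row,200:320:3].astype(int).tolist())
print(np.percentile(z[top],[5,50,95]).round(1))
E
```

```text
free fit [ 3.81473255 -1.02573313] 29.370013531145705
R32 [ 1.00915026 -0.9053138 ]
230 [12, 10, 11, 10, 13, 13, 20, 88, 103, 99, 100, 100, 101, 97, 84, 73, 79, 79, 81, 80, 80, 76, 75, 79, 106, 138, 153, 149, 152, 152, 152, 140, 38, 17, 8, 12, 10, 7, 15, 12]
240 [12, 18, 12, 15, 17, 93, 125, 125, 126, 127, 108, 90, 96, 53, 12, 23, 56, 93, 94, 101, 105, 74, 57, 29, 17, 43, 116, 112, 120, 150, 150, 148, 107, 83, 13, 13, 12, 17, 10, 15]
250 [12, 9, 14, 12, 44, 99, 98, 101, 102, 97, 77, 66, 13, 27, 80, 125, 210, 225, 226, 226, 226, 225, 215, 156, 114, 54, 19, 77, 115, 104, 150, 149, 112, 100, 63, 11, 13, 13, 11, 13]
[226.2 228.4 229.5]
```

{"method": "send_rows", "body": {"targets": [[[0, 0, 0, -0.12, 0.054, 0, 1], [0, 0, 0, -0.12, 0.054, 0, 1], [0, 0, 0, -0.041, 0.018, 0, 1], [0, 0, 0, 0, 0, -0.1, 1], [0, 0, 0, 0, 0, -0.1, 1], [0, 0, 0, 0, 0, -0.05, 1], [0, 0, 0, 0, 0, 0, 1], [0, 0, 0, 0, 0, 0, 1], [0, 0, 0, 0, 0, 0, 1]]]}}

```text
time_s: 7.0
ee_pos: [567.3, 198.8, 154.8]
ee_rot: [179.9, 0.1, 157.2]
force: [0.2, -1.0, -1.5]
gripper_width: 63.8
gripper_force: 45.0
```

{"method": "send_rows", "body": {"targets": [[[0, 0, 0, 0, 0, -0.02, 1], [0, 0, 0, 0, 0, 0, 1]]]}}

```text
time_s: 7.2
ee_pos: [566.4, 198.8, 149.7]
ee_rot: [-180.0, -0.0, 157.3]
force: [-0.1, -0.6, -1.8]
gripper_width: 63.9
gripper_force: 45.0
```

{"method": "send_rows", "body": {"targets": [[[0, 0, 0, 0, 0, 0, 1]]]}}

```text
time_s: 7.3
ee_pos: [566.5, 198.9, 149.8]
ee_rot: [180.0, 0.0, 157.3]
force: [0.9, 0.5, -2.5]
gripper_width: 63.8
gripper_force: 45.0
```

{"method": "send_rows", "body": {"targets": [[[0, 0, 0, 0, 0, 0, 1]]]}}

```text
time_s: 7.4
ee_pos: [566.5, 198.9, 149.9]
ee_rot: [180.0, 0.0, 157.3]
force: [-0.6, 0.7, -2.5]
gripper_width: 64.5
gripper_force: 45.0
```

{"method": "send_rows", "body": {"targets": [[[0, 0, 0, -0.005, 0, -0.01, 1], [0, 0, 0, 0, 0, -0.01, 1], [0, 0, 0, 0, 0, -0.01, 1], [0, 0, 0, 0, 0, -0.01, 1], [0, 0, 0, 0, 0, -0.005, 1], [0, 0, 0, 0, 0, -0.005, 1], [0, 0, 0, 0, 0, 0, 1]]]}}

```text
time_s: 8.1
ee_pos: [565.4, 198.8, 139.6]
ee_rot: [-180.0, -0.0, 157.3]
force: [0.3, 0.3, -1.5]
gripper_width: 64.0
gripper_force: 45.0
```

{"method": "send_rows", "body": {"targets": [[[0, 0, 0, 0, 0, -0.005, 1], [0, 0, 0, 0, 0, -0.005, 1], [0, 0, 0, 0, 0, 0, 1]]]}}

```text
time_s: 8.4
ee_pos: [565.4, 198.8, 137.6]
ee_rot: [-180.0, -0.0, 157.3]
force: [0.1, 0.1, -2.0]
gripper_width: 63.5
gripper_force: 45.0
```

{"method": "send_rows", "body": {"targets": [[[0, 0, 0, 0, 0, -0.005, 1], [0, 0, 0, 0, 0, -0.005, 1], [0, 0, 0, 0, 0, -0.005, 1], [0, 0, 0, 0, 0, 0, 1]]]}}

```text
time_s: 8.8
ee_pos: [565.4, 198.8, 134.6]
ee_rot: [-180.0, -0.0, 157.3]
force: [1.2, -0.2, -1.5]
gripper_width: 64.1
gripper_force: 45.0
```

{"method": "send_rows", "body": {"targets": [[[0, 0, 0, 0, 0, -0.005, 1], [0, 0, 0, 0, 0, -0.005, 1], [0, 0, 0, 0, 0, -0.005, 1], [0, 0, 0, 0, 0, 0, 1]]]}}

```text
time_s: 9.2
ee_pos: [565.4, 198.8, 131.6]
ee_rot: [-180.0, -0.0, 157.3]
force: [0.6, -0.6, -2.7]
gripper_width: 63.8
gripper_force: 45.0
```

Nose is in the hole without contact. Contact with the bearing is expected near z 126.

{"method": "send_rows", "body": {"targets": [[[0, 0, 0, 0, 0, -0.005, 1], [0, 0, 0, 0, 0, -0.005, 1], [0, 0, 0, 0, 0, -0.005, 1], [0, 0, 0, 0, 0, -0.005, 1], [0, 0, 0, 0, 0, 0, 1]]]}}

```text
time_s: 9.7
ee_pos: [565.4, 198.8, 127.6]
ee_rot: [-180.0, -0.0, 157.3]
force: [0.9, 0.1, -1.0]
gripper_width: 63.7
gripper_force: 45.0
```

{"method": "send_rows", "body": {"targets": [[[0, 0, 0, 0, 0, -0.005, 1], [0, 0, 0, 0, 0, -0.005, 1], [0, 0, 0, 0, 0, 0, 1]]]}}

```text
time_s: 10.0
ee_pos: [565.6, 198.9, 125.9]
ee_rot: [180.0, 0.0, 157.3]
force: [-0.7, 0.3, -1.5]
gripper_width: 63.9
gripper_force: 45.0
```

{"method": "send_rows", "body": {"targets": [[[0, 0, 0, 0, 0, -0.005, 1], [0, 0, 0, 0, 0, 0, 1]]]}}

```text
time_s: 10.2
ee_pos: [565.8, 198.9, 125.6]
ee_rot: [179.9, 0.1, 157.3]
force: [-0.4, -0.2, 2.9]
gripper_width: 64.1
gripper_force: 45.0
```

{"method": "send_rows", "body": {"targets": [[[0, 0, 0, 0, 0, -0.005, 1], [0, 0, 0, 0, 0, 0, 1]]]}}

```text
time_s: 10.4
ee_pos: [566.0, 199.0, 125.1]
ee_rot: [179.9, 0.1, 157.3]
force: [-1.3, -1.1, 6.7]
gripper_width: 63.8
gripper_force: 45.0
```

{"method": "send_rows", "body": {"targets": [[[0, 0, 0, 0, 0, -0.005, 1], [0, 0, 0, 0, 0, 0, 1]]]}}

```text
time_s: 10.6
ee_pos: [566.2, 199.1, 124.4]
ee_rot: [179.9, 0.1, 157.3]
force: [-1.3, 0.4, 6.8]
gripper_width: 64.0
gripper_force: 45.0
```

{"method": "send_rows", "body": {"targets": [[[0, 0, 0, 0, 0, -0.005, 1], [0, 0, 0, 0, 0, 0, 1]]]}}

```text
time_s: 10.8
ee_pos: [566.4, 199.1, 123.8]
ee_rot: [179.9, 0.1, 157.3]
force: [-1.2, -1.3, 8.9]
gripper_width: 63.9
gripper_force: 45.0
```

{"method": "send_rows", "body": {"targets": [[[0, 0, 0, 0, 0, -0.005, 1], [0, 0, 0, 0, 0, 0, 1]]]}}

```text
time_s: 11.0
ee_pos: [566.4, 199.2, 122.8]
ee_rot: [179.9, 0.1, 157.3]
force: [-2.1, -1.1, 8.3]
gripper_width: 64.0
gripper_force: 45.0
```

{"method": "send_rows", "body": {"targets": [[[0, 0, 0, 0, 0, -0.005, 1], [0, 0, 0, 0, 0, 0, 1]]]}}

```text
time_s: 11.2
ee_pos: [566.3, 199.1, 121.5]
ee_rot: [179.9, 0.1, 157.3]
force: [-0.6, -0.3, 7.6]
gripper_width: 63.7
gripper_force: 45.0
```

{"method": "send_rows", "body": {"targets": [[[0, 0, 0, 0, 0, -0.005, 1], [0, 0, 0, 0, 0, -0.005, 1], [0, 0, 0, 0, 0, 0, 1]]]}}

```text
time_s: 11.5
ee_pos: [566.0, 199.0, 118.7]
ee_rot: [179.9, 0.1, 157.3]
force: [1.1, -0.9, -1.8]
gripper_width: 63.9
gripper_force: 45.0
```

{"method": "send_rows", "body": {"targets": [[[0, 0, 0, 0, 0, -0.005, 1], [0, 0, 0, 0, 0, -0.005, 1], [0, 0, 0, 0, 0, 0, 1]]]}}

```text
time_s: 11.8
ee_pos: [565.0, 198.7, 114.9]
ee_rot: [-179.9, -0.1, 157.3]
force: [1.0, -0.7, -2.9]
gripper_width: 63.6
gripper_force: 45.0
```

{"method": "send_rows", "body": {"targets": [[[0, 0, 0, 0, 0, -0.005, 1], [0, 0, 0, 0, 0, -0.005, 1], [0, 0, 0, 0, 0, 0, 1]]]}}

```text
time_s: 12.1
ee_pos: [565.3, 198.8, 113.4]
ee_rot: [-180.0, -0.0, 157.3]
force: [-0.3, 0.0, -2.5]
gripper_width: 64.3
gripper_force: 45.0
```

The push force has dropped away, so the bearing is free. Now I'll ease down until I feel the collar, expected around 109.

{"method": "send_rows", "body": {"targets": [[[0, 0, 0, 0, 0, -0.005, 1], [0, 0, 0, 0, 0, -0.005, 1], [0, 0, 0, 0, 0, -0.005, 1], [0, 0, 0, 0, 0, 0, 1]]]}}

```text
time_s: 12.5
ee_pos: [565.4, 198.8, 110.6]
ee_rot: [-180.0, -0.0, 157.3]
force: [0.5, 0.3, -1.9]
gripper_width: 63.5
gripper_force: 45.0
```

{"method": "send_rows", "body": {"targets": [[[0, 0, 0, 0, 0, -0.005, 1], [0, 0, 0, 0, 0, 0, 1]]]}}

```text
time_s: 12.7
ee_pos: [565.4, 198.8, 109.6]
ee_rot: [-180.0, -0.0, 157.3]
force: [1.4, -0.4, -2.2]
gripper_width: 63.8
gripper_force: 45.0
```

{"method": "send_rows", "body": {"targets": [[[0, 0, 0, 0, 0, -0.005, 1], [0, 0, 0, 0, 0, 0, 1]]]}}

```text
time_s: 12.9
ee_pos: [565.5, 198.9, 108.8]
ee_rot: [180.0, 0.0, 157.3]
force: [0.1, 0.5, -1.8]
gripper_width: 63.6
gripper_force: 45.0
```

{"method": "send_rows", "body": {"targets": [[[0, 0, 0, 0, 0, -0.005, 1], [0, 0, 0, 0, 0, 0, 1]]]}}

```text
time_s: 13.1
ee_pos: [565.7, 198.9, 108.6]
ee_rot: [180.0, 0.0, 157.3]
force: [-1.2, 0.1, 4.1]
gripper_width: 63.9
gripper_force: 45.0
```

{"method": "send_rows", "body": {"targets": [[[0, 0, 0, 0, 0, -0.005, 1], [0, 0, 0, 0, 0, 0, 1]]]}}

```text
time_s: 13.3
ee_pos: [565.8, 198.9, 108.5]
ee_rot: [179.9, 0.1, 157.3]
force: [-1.6, -1.8, 9.0]
gripper_width: 63.9
gripper_force: 45.0
```

{"method": "send_rows", "body": {"targets": [[[0, 0, 0, 0, 0, -0.005, 1], [0, 0, 0, 0, 0, 0, 1]]]}}

```text
time_s: 13.5
ee_pos: [565.9, 198.9, 108.3]
ee_rot: [179.9, 0.1, 157.3]
force: [-4.1, -1.6, 12.5]
gripper_width: 63.8
gripper_force: 45.0
```

Fully down on the collar: force is rising with almost no travel. I'll take the load off, release the wheel and rise straight up.

{"method": "send_rows", "body": {"targets": [[[0, 0, 0, 0, 0, 0.009, 1], [0, 0, 0, 0, 0, 0, 1], [0, 0, 0, 0, 0, 0, -0.2], [0, 0, 0, 0, 0, 0, -1], [0, 0, 0, 0, 0, 0, -1], [0, 0, 0, 0, 0, 0, -1], [0, 0, 0, 0, 0, 0, -1], [0, 0, 0, 0, 0, 0, -1]]]}}

```text
time_s: 14.3
ee_pos: [565.4, 198.8, 107.3]
ee_rot: [-180.0, -0.0, 157.3]
force: [-0.0, 0.5, -0.6]
gripper_width: 91.0
gripper_force: 0.0
```

{"method": "send_rows", "body": {"targets": [[[0, 0, 0, 0, 0, 0.025, -1], [0, 0, 0, 0, 0, 0.1, -1], [0, 0, 0, 0, 0, 0.15, -1], [0, 0, 0, 0, 0, 0.15, -1], [0, 0, 0, 0.125, -0.05, 0.025, -1], [0, 0, 0, 0.125, -0.05, 0, -1], [0, 0, 0, 0, 0, 0, -1], [0, 0, 0, 0, 0, 0, -1], [0, 0, 0, 0, 0, 0, -1]]]}}

```text
time_s: 15.2
ee_pos: [614.6, 179.0, 197.4]
ee_rot: [-180.0, -0.1, 157.3]
force: [0.1, 0.9, 0.5]
gripper_width: 90.7
gripper_force: 0.0
```

```bash
python3 w.py w4; python3 - <<'E'
from h import *
f=np.load("wrist.npz");cl=f["cl"];x,y,z=cl[...,0],cl[...,1],cl[...,2]
V=np.hypot(x-565,y-200)<45
for a,b in ((148,160),(128,141)):
    m=V&(z>a)&(z<b);print(m.sum())
    if m.sum()>5:
        p=cl[m];print(np.median(p,0).round(1),p.min(0).round(1),p.max(0).round(1),cv2.minEnclosingCircle(p[:,:2].astype(np.float32)),np.percentile(p[:,2],[10,50,90]).round(1))
E
```

```text
15.2 [614.6 179.  197.4] [-1.7998e+02 -6.0000e-02  1.5728e+02] [0.1 0.9 0.5] 90.7 cam [544. 209. 368.]
1169
[565.1 200.5 152.6] [549.7 184.5 148.1] [580.9 215.9 155.2] ((565.298583984375, 200.09217834472656), 15.84109878540039) [151.6 152.6 153.6]
3468
[561.  202.  135.8] [533.5 168.6 128. ] [596.7 231.7 138.4] ((565.0401611328125, 200.2137451171875), 31.762680053710938) [134.3 135.8 136.7]
```

View pics/w4.png

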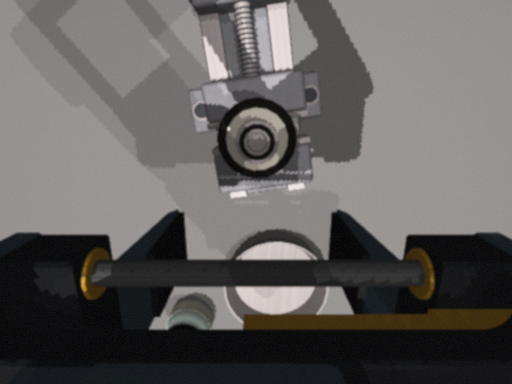

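The wheel sits on the collar at pixel (257,138), its top at z 136. The bearing lies loose on the nose, centred, with its top at about 153. Next is the bearing.

{"method": "send_rows", "body": {"targets": [[[0, 0, 0, -0.123, 0.05, 0, -1], [0, 0, 0, -0.123, 0.05, 0, -1], [0, 0, 0, 0, 0, -0.1, -0.3], [0, 0, 0, 0, 0, -0.1, -0.3], [0, 0, 0, 0, 0, -0.07, -0.3], [0, 0, 0, 0, 0, 0, -0.3], [0, 0, 0, 0, 0, 0, -0.3], [0, 0, 0, 0, 0, 0, -0.3]]], "grip_force": 20}}

```text
time_s: 16.05
ee_pos: [566.7, 199.2, 144.7]
ee_rot: [179.9, 0.1, 157.3]
force: [-0.0, -1.0, 0.3]
gripper_width: 59.2
gripper_force: 0.0
```

{"method": "send_rows", "body": {"targets": [[[0, 0, 0, 0, 0, -0.013, -0.3], [0, 0, 0, 0, 0, 0, -0.3], [0, 0, 0, 0, 0, 0, -0.3]]]}}

```text
time_s: 16.35
ee_pos: [566.4, 198.8, 141.2]
ee_rot: [180.0, 0.0, 157.3]
force: [-0.2, -0.4, 0.7]
gripper_width: 59.2
gripper_force: 0.0
```

{"method": "send_rows", "body": {"targets": [[[0, 0, 0, -0.004, 0, 0, 0], [0, 0, 0, 0, 0, 0, 0.2], [0, 0, 0, 0, 0, 0, 0.4], [0, 0, 0, 0, 0, 0, 1], [0, 0, 0, 0, 0, 0, 1], [0, 0, 0, 0, 0, 0, 1], [0, 0, 0, 0, 0, 0, 1]]]}}

```text
time_s: 17.05
ee_pos: [565.5, 198.9, 141.0]
ee_rot: [180.0, -0.0, 157.3]
force: [1.1, 0.0, -1.1]
gripper_width: 31.0
gripper_force: 20.0
```

{"method": "send_rows", "body": {"targets": [[[0, 0, 0, 0, 0, 0.02, 1], [0, 0, 0, 0, 0, 0.05, 1], [0, 0, 0, 0, 0, 0.1, 1], [0, 0, 0, 0, 0, 0.1, 1], [0, 0, 0, 0, 0, 0.03, 1], [0, 0, 0, 0, 0, 0, 1]]]}}

```text
time_s: 17.65
ee_pos: [566.1, 199.0, 202.4]
ee_rot: [179.9, 0.1, 157.3]
force: [0.0, -0.4, -0.1]
gripper_width: 30.7
gripper_force: 20.0
```

```bash
python3 w.py w5
```

```text
17.65 [566.1 199.  202.4] [1.7989e+02 1.2000e-01 1.5726e+02] [ 0.  -0.4 -0.1] 30.7 cam [495. 229. 373.]
```

View pics/w5.png

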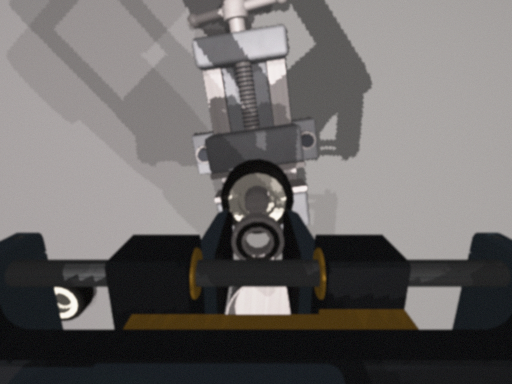

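The bearing is in the fingers at (258,237), and the bare wheel is still on the drift at (257,190). On to the dish.

{"method": "send_rows", "body": {"targets": [[[0, 0, 0, -0.014, -0.115, 0, 1], [0, 0, 0, -0.026, -0.229, 0, 1], [0, 0, 0, -0.026, -0.229, 0, 1], [0, 0, 0, -0.026, -0.229, 0, 1], [0, 0, 0, -0.026, -0.229, 0, 1], [0, 0, 0, -0.026, -0.229, 0, 1], [0, 0, 0, -0.026, -0.229, 0, 1], [0, 0, 0, -0.026, -0.229, 0, 1], [0, 0, 0, -0.026, -0.229, 0, 1], [0, 0, 0, -0.026, -0.229, 0, 1], [0, 0, 0, -0.026, -0.229, 0, 1], [0, 0, 0, -0.014, -0.115, 0, 1]]]}}

```text
time_s: 18.9
ee_pos: [506.5, -308.4, 199.4]
ee_rot: [-180.0, -0.1, 157.1]
force: [0.1, 0.3, -1.0]
gripper_width: 31.2
gripper_force: 20.0
```

{"method": "send_rows", "body": {"targets": [[[0, 0, 0, 0, 0, 0, 1], [0, 0, 0, 0, 0, 0, 1], [0, 0, 0, 0, 0, -0.15, 1], [0, 0, 0, 0, 0, -0.2, 1], [0, 0, 0, 0, 0, -0.2, 1], [0, 0, 0, 0, 0, -0.1, 1], [0, 0, 0, 0, 0, -0.1, 1], [0, 0, 0, 0, 0, 0, 1], [0, 0, 0, 0, 0, 0, 1]]]}}

```text
time_s: 19.8
ee_pos: [508.2, -303.9, 51.1]
ee_rot: [180.0, -0.0, 157.3]
force: [0.1, -0.3, 0.2]
gripper_width: 31.1
gripper_force: 20.0
```

{"method": "send_rows", "body": {"targets": [[[0, 0, 0, 0, 0, -0.1, 1], [0, 0, 0, 0, 0, -0.07, 1], [0, 0, 0, 0, 0, -0.03, 1], [0, 0, 0, 0, 0, -0.015, 1], [0, 0, 0, 0, 0, 0, 1], [0, 0, 0, 0, 0, 0, 1], [0, 0, 0, 0, 0, 0, 1]]]}}

```text
time_s: 20.5
ee_pos: [508.3, -305.4, 8.7]
ee_rot: [-180.0, 0.1, 157.3]
force: [0.0, 0.8, -0.6]
gripper_width: 30.9
gripper_force: 20.0
```

{"method": "send_rows", "body": {"targets": [[[0, 0, 0, 0, 0, -0.01, 1], [0, 0, 0, 0, 0, -0.005, 1], [0, 0, 0, 0, 0, 0, 1], [0, 0, 0, 0, 0, 0, 1]]]}}

```text
time_s: 20.9
ee_pos: [507.9, -305.2, 4.9]
ee_rot: [180.0, -0.0, 157.3]
force: [-0.2, -0.7, -0.1]
gripper_width: 31.3
gripper_force: 20.0
```

{"method": "send_rows", "body": {"targets": [[[0, 0, 0, 0, 0, 0, 0.25], [0, 0, 0, 0, 0, 0, 0.15], [0, 0, 0, 0, 0, 0, -0.1], [0, 0, 0, 0, 0, 0, -0.1], [0, 0, 0, 0, 0, 0, -0.1], [0, 0, 0, 0, 0, 0.05, -0.1], [0, 0, 0, 0, 0, 0.15, -0.1], [0, 0, 0, 0, 0, 0.2, -0.1], [0, 0, 0, 0, 0, 0.2, -0.1], [0, 0, 0, 0, 0, 0.2, -0.1], [0, 0, 0, 0, 0, 0, -0.1], [0, 0, 0, 0, 0, 0, -0.1]]]}}

```text
time_s: 22.1
ee_pos: [508.2, -305.3, 166.5]
ee_rot: [-180.0, 0.2, 157.3]
force: [-0.3, 0.1, -1.1]
gripper_width: 49.9
gripper_force: 0.0
```

```bash
python3 - <<'E'
from h import *
s=env.state();print(np.round(s["ee_pos"],1),s["time_s"])
a,d=optics.grab_frame("top");b,d2=optics.grab_frame("side");w,_=optics.grab_frame("wrist")
x=cv2.resize(a[130:250,80:400],(800,300),interpolation=cv2.INTER_CUBIC)
y=cv2.resize(b[60:360,100:500],(400,300));z=cv2.resize(w,(400,300))
cv2.imwrite("pics/f.png",np.vstack([x,np.hstack([y,z])])[:,:,::-1])
E
```

```text
[ 508.2 -305.3  166.5] 22.1
```

View pics/f.png

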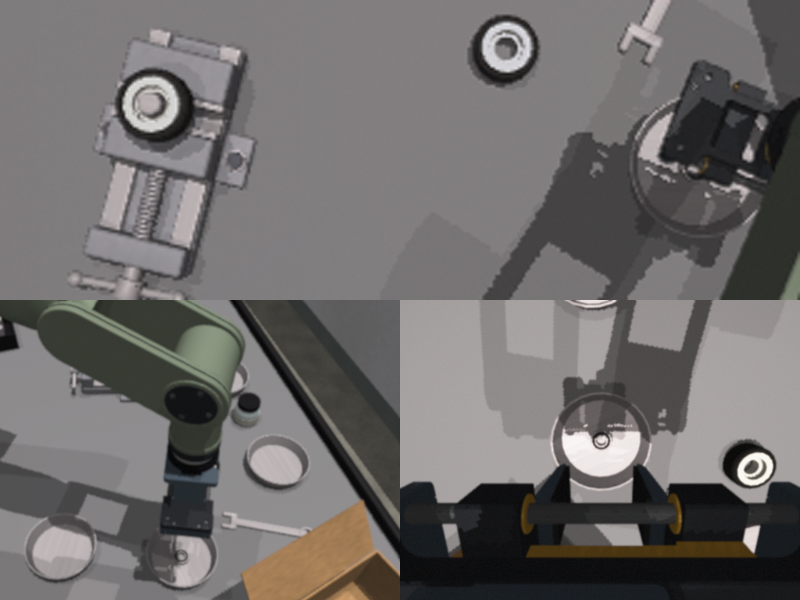

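The bearing lies flat in the correct dish (wrist panel, around (601,439)). The bare wheel is on the collar with the nose poking through (top panel, around (155,103)). Everything else is where it was.

```bash
python3 -c "
from workcell import env
print(env.job_done())"
```

```text
the job is handed in; nothing more can be done
None
```

The job is handed in at about 22 s: the bearing is out and lying in the right-most dish, the bare wheel is fully down on the drift's collar, and force readings stayed under 13 N.

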